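Test the LED lamp modules on the pin jig

TASK

Test the LED lamp modules that are waiting on the black rubber mat: seat every one of them, heat sink up, on its own pair of dowel pins on the test jig, fully home and flush with the jig's top, and when all are seated press the jig's test button fully down and let it come back up. Then take the modules off the pins and lay them all flat, heat sink up and side by side, on the floor of the low wooden tray, leaving the headlamp, bottle, dog toy and padlock alone.

Things in the scene. Friction and masses are not known exactly. Their poses are not given: they have to be found in the camera images.
- module1: LED lamp module: bare aluminium plate 96 x 54 x 6 mm, two 11.5 mm through holes on its long centre line, 38 mm either side of the middle; centred on top a dark finned heat sink 44 (along x) x 32 (along y) x 30 mm tall; 36 mm in all; about 0.2 kg. Origin: centre of the underside; x along the length, z up (heat sink). Half a turn makes no difference. None if absent
- module2: LED lamp module: bare aluminium plate 96 x 54 x 6 mm, two 11.5 mm through holes on its long centre line, 38 mm either side of the middle; centred on top a dark finned heat sink 44 (along x) x 32 (along y) x 30 mm tall; 36 mm in all; about 0.2 kg. Origin: centre of the underside; x along the length, z up (heat sink). Half a turn makes no difference. None if absent
- module3: LED lamp module: bare aluminium plate 96 x 54 x 6 mm, two 11.5 mm through holes on its long centre line, 38 mm either side of the middle; centred on top a dark finned heat sink 44 (along x) x 32 (along y) x 30 mm tall; 36 mm in all; about 0.2 kg. Origin: centre of the underside; x along the length, z up (heat sink). Half a turn makes no difference. None if absent
- module4: LED lamp module: bare aluminium plate 96 x 54 x 6 mm, two 11.5 mm through holes on its long centre line, 38 mm either side of the middle; centred on top a dark finned heat sink 44 (along x) x 32 (along y) x 30 mm tall; 36 mm in all; about 0.2 kg. Origin: centre of the underside; x along the length, z up (heat sink). Half a turn makes no difference. None if absent
- jig: test jig, a fixed grey light box, aluminium top 220 (x) x 224 (y) mm, 55 mm above the bench, with four places (nest1 to nest4), each a white window between two dowel pins, and a push button in front. Origin: centre of the underside; x points away from the button side, z up. Place middles: x = -10 and +70 mm, y = -55 and +55 mm
- nest1 (a point): a test place on the jig's flat top, halfway between its two steel dowel pins, which stand 38 mm to either side along the jig's y axis (10 mm in diameter, 14 mm tall, the top 5 mm a round nose); a seated module's underside centre comes to this point, its long axis along the jig's y
- nest2 (a point): a test place on the jig's flat top, halfway between its two steel dowel pins, which stand 38 mm to either side along the jig's y axis (10 mm in diameter, 14 mm tall, the top 5 mm a round nose); a seated module's underside centre comes to this point, its long axis along the jig's y
- nest3 (a point): a test place on the jig's flat top, halfway between its two steel dowel pins, which stand 38 mm to either side along the jig's y axis (10 mm in diameter, 14 mm tall, the top 5 mm a round nose); a seated module's underside centre comes to this point, its long axis along the jig's y
- nest4 (a point): a test place on the jig's flat top, halfway between its two steel dowel pins, which stand 38 mm to either side along the jig's y axis (10 mm in diameter, 14 mm tall, the top 5 mm a round nose); a seated module's underside centre comes to this point, its long axis along the jig's y
- test_button_top (a point): centre of the top face of the jig's black test button (a round cap 34 mm across in a dark steel collar of 50 mm); when up it stands 24 mm above the jig's top, at x = -78 mm, y = 0 in the jig's frame; pressed straight down; moves with the cap
- test_button (a joint): travel of the test button in m: 0 up, 0.008 fully down (about 5 N; counts as fully down beyond 0.007); a spring brings it back up
- mat: fixed black rubber mat 250 x 190 x 3 mm on the bench, where the modules wait, long axes roughly along its length. Origin: centre of its underside; x along its length, z up
- tray: fixed low plywood tray for tested modules, 270 mm (x) x 214 mm (y) outside, walls 6 mm thick, floor 6 mm above the bench, rim 16 mm above the bench; room for four modules two by two. Origin: centre of its underside; x along its length, z up
- headlamp: black plastic headlamp 50 x 72 x 43 mm with a folded strap behind it, beyond the jig; not part of the job. Origin: centre of the housing's underside
- bottle: aluminium bottle with black screw top, 66 mm in diameter, 205 mm tall, standing; not part of the job. Origin: centre of its underside
- dog_toy: green hard silicone bone, 140 x 78 x 44 mm, lying; not part of the job. Origin: centre, on the bench
- padlock: steel padlock, body 46 x 52 x 24 mm with a 40 mm shackle, lying flat; not part of the job. Origin: centre of the body's underside
Things that resemble listed ones, but are neither listed nor needed, are in the scene too. Leave any yellow look-alike of the module2 alone.

How it is judged:
On the way, in this order (a step that is already met when the one before it is completed fails the run):
1. every module present is seated flush on its own pair of pins on the jig (((horizontal distance between module1 and nest1 below 0.003 m and z of module1 in the frame of nest1 between -0.003 and 0.002 m and angle between the x axis of module1 and the y axis of jig, either way round below 0.06 rad and angle between module1's own z axis and vertical below 0.04 rad) or (horizontal distance between module1 and nest2 below 0.003 m and z of module1 in the frame of nest2 between -0.003 and 0.002 m and angle between the x axis of module1 and the y axis of jig, either way round below 0.06 rad and angle between module1's own z axis and vertical below 0.04 rad) or (horizontal distance between module1 and nest3 below 0.003 m and z of module1 in the frame of nest3 between -0.003 and 0.002 m and angle between the x axis of module1 and the y axis of jig, either way round below 0.06 rad and angle between module1's own z axis and vertical below 0.04 rad) or (horizontal distance between module1 and nest4 below 0.003 m and z of module1 in the frame of nest4 between -0.003 and 0.002 m and angle between the x axis of module1 and the y axis of jig, either way round below 0.06 rad and angle between module1's own z axis and vertical below 0.04 rad)) and ((horizontal distance between module2 and nest1 below 0.003 m and z of module2 in the frame of nest1 between -0.003 and 0.002 m and angle between the x axis of module2 and the y axis of jig, either way round below 0.06 rad and angle between module2's own z axis and vertical below 0.04 rad) or (horizontal distance between module2 and nest2 below 0.003 m and z of module2 in the frame of nest2 between -0.003 and 0.002 m and angle between the x axis of module2 and the y axis of jig, either way round below 0.06 rad and angle between module2's own z axis and vertical below 0.04 rad) or (horizontal distance between module2 and nest3 below 0.003 m and z of module2 in the frame of nest3 between -0.003 and 0.002 m and angle between the x axis of module2 and the y axis of jig, either way round below 0.06 rad and angle between module2's own z axis and vertical below 0.04 rad) or (horizontal distance between module2 and nest4 below 0.003 m and z of module2 in the frame of nest4 between -0.003 and 0.002 m and angle between the x axis of module2 and the y axis of jig, either way round below 0.06 rad and angle between module2's own z axis and vertical below 0.04 rad)) and ((horizontal distance between module3 and nest1 below 0.003 m and z of module3 in the frame of nest1 between -0.003 and 0.002 m and angle between the x axis of module3 and the y axis of jig, either way round below 0.06 rad and angle between module3's own z axis and vertical below 0.04 rad) or (horizontal distance between module3 and nest2 below 0.003 m and z of module3 in the frame of nest2 between -0.003 and 0.002 m and angle between the x axis of module3 and the y axis of jig, either way round below 0.06 rad and angle between module3's own z axis and vertical below 0.04 rad) or (horizontal distance between module3 and nest3 below 0.003 m and z of module3 in the frame of nest3 between -0.003 and 0.002 m and angle between the x axis of module3 and the y axis of jig, either way round below 0.06 rad and angle between module3's own z axis and vertical below 0.04 rad) or (horizontal distance between module3 and nest4 below 0.003 m and z of module3 in the frame of nest4 between -0.003 and 0.002 m and angle between the x axis of module3 and the y axis of jig, either way round below 0.06 rad and angle between module3's own z axis and vertical below 0.04 rad)) and ((horizontal distance between module4 and nest1 below 0.003 m and z of module4 in the frame of nest1 between -0.003 and 0.002 m and angle between the x axis of module4 and the y axis of jig, either way round below 0.06 rad and angle between module4's own z axis and vertical below 0.04 rad) or (horizontal distance between module4 and nest2 below 0.003 m and z of module4 in the frame of nest2 between -0.003 and 0.002 m and angle between the x axis of module4 and the y axis of jig, either way round below 0.06 rad and angle between module4's own z axis and vertical below 0.04 rad) or (horizontal distance between module4 and nest3 below 0.003 m and z of module4 in the frame of nest3 between -0.003 and 0.002 m and angle between the x axis of module4 and the y axis of jig, either way round below 0.06 rad and angle between module4's own z axis and vertical below 0.04 rad) or (horizontal distance between module4 and nest4 below 0.003 m and z of module4 in the frame of nest4 between -0.003 and 0.002 m and angle between the x axis of module4 and the y axis of jig, either way round below 0.06 rad and angle between module4's own z axis and vertical below 0.04 rad))), for 0.2 s.
2. the test button is pressed fully down while every module is seated (all of step 1 and value of joint test_button above 0.007 m), for 0.05 s.
3. the test button is let back up (value of joint test_button below 0.0015 m), for 0.1 s.
At the end, for the whole second after the job is handed in: every module lies flat on the tray's floor inside the rim (underside within 3 mm of the floor, tilted under 0.05 rad, none on top of another), heat sink up and at rest; the test button is up; headlamp, bottle, dog toy and padlock have not been shifted by 30 mm or more or tipped (x of module1 in the frame of tray between -0.115 and 0.115 m and y of module1 in the frame of tray between -0.09 and 0.09 m and z of module1 in the frame of tray between 0.003 and 0.009 m and angle between each of module1, module2, module3, module4's own z axis and vertical below 0.05 rad and linear speed of each of module1, module2, module3, module4 below 0.02 m/s and x of module2 in the frame of tray between -0.115 and 0.115 m and y of module2 in the frame of tray between -0.09 and 0.09 m and z of module2 in the frame of tray between 0.003 and 0.009 m and x of module3 in the frame of tray between -0.115 and 0.115 m and y of module3 in the frame of tray between -0.09 and 0.09 m and z of module3 in the frame of tray between 0.003 and 0.009 m and x of module4 in the frame of tray between -0.115 and 0.115 m and y of module4 in the frame of tray between -0.09 and 0.09 m and z of module4 in the frame of tray between 0.003 and 0.009 m and value of joint test_button below 0.0015 m); the robot touches nothing.
It fails at once if the headlamp is pushed away (distance of headlamp from where it was at the start of the episode above 0.03 m).
It fails at once if the bottle is pushed away (distance of bottle from where it was at the start of the episode above 0.03 m).
It fails at once if the dog toy is pushed away (distance of dog_toy from where it was at the start of the episode above 0.03 m).
It fails at once if the padlock is pushed away (distance of padlock from where it was at the start of the episode above 0.03 m).
It fails at once if the bottle is tipped (angle between bottle's own z axis and vertical above 0.3 rad).
Of module1, module2, module3, module4 only 3 to 4 are there at a start; the rules pass over those that are not, and their reading is None.
At some moment in a run one of module1, module2, module3, module4 may be knocked a few centimetres aside while the robot is not near it.
Once in a run the grip may slacken for a moment while it holds something.
It also fails if it takes over 210 s, if anything falls off the work surface, if the arm or the gripper's body presses on something with over 40 N, if the wrist force passes 120 N, or if a joint passes its speed limit or range.

ROBOT

A 6-joint arm with a two-finger parallel gripper is mounted at the origin on the work surface. World frame = base frame: x ahead of the robot, y to its left, z up, the work surface at z = 0. Lengths are in m, angles in rad, forces in N, time in s.
With the tool pointing down it reaches from about 0.275 to 0.825 m from the base axis. Payload 4.9 kg.
Tool frame: the origin (TCP) lies midway between the tips of the shut fingers; the grasp point (between the pads) lies 19 mm behind it (bot.grip_depth is the distance from the TCP to the grasp point, in m); z points along the fingers, y is the line along which they close (so a half turn about z gives the same grasp; the last joint's range is limited). The gripper opens to 85 mm and grips with 20 to 120 N. Pads are 22 mm wide; open, the fingers measure 114 mm over their backs; the gripper's body (76 mm by 85 mm) begins 54 mm behind the grasp point. The pads swing forward as they close: fully open they stand 13 mm farther back than shut.
Start: joints at [-0.134, 0.326, -0.193, 1.052, 0, 1.437], TCP at [0.55, 0, 0.231] pointing down, gripper open.
Joint ranges: [-2.65, 2.65], [-0.97, 1.79], [-1.3, 1.35], [-1.93, 2.1], [-1.47, 1.37], [-3.14, 3.14]. Speed limits (rad/s): [2.57, 2.57, 3.14, 3.14, 3.14, 3.14].

INTERFACE

Orientations are given as a unit quaternion [w, x, y, z].
In Python, from cell import bot gives the robot as it stands. Calls block until the motion is done:
- bot.move_pose(position, orientation): joint-space move of the TCP to a pose.
- bot.move_linear(position, speed=0.15, rotation=None, until_force=None): straight line of the TCP; rotation=None keeps the orientation; speed is the mean speed in m/s. With until_force (N) it stops when the force on the tool has changed by that much, and returns True; else False.
- bot.goto_joints(angles): joint-space move.
- bot.set_gripper(opening, grasp_force=None): opening from 0.0 (shut) to 1.0 (fully open); grasp_force is the grip in N (None keeps the last); returns when the fingers have stopped.
- bot.wait(seconds).
- bot.solve_ik(position, orientation): joint angles nearest the present ones, or None.
- bot.camera(name): name is "scene" or "side" or "wrist"; returns the picture (384x512x3 uint8, red, green, blue); there is no depth.
- bot.calibration(name): a dict with "mtx" (3x3 intrinsics, pixels), "extrinsics" (4x4, takes a point from world to camera coordinates); the wrist camera has in their place "hand_eye" (4x4, takes a point from camera to tool coordinates, whose origin is the TCP and whose axes are the flange's). Camera axes: x right, y down, z forward; pixel columns grow to the right and rows downward; lengths in m; the calibration is good to about 2 mm. A picture is of the moment at which its call begins: read the wrist's pose just before it. calibration takes no time and is no camera call.
A pose or a line that the arm cannot do raises bot.PlanningError and nothing moves.
- bot.close_job(): hands the job in; it is judged then, once.
Trained networks look in the newest picture that a camera, given by its name, has taken for a name from the list of things; names that differ only in an ending like _2 or _b are one class to them, and where a whole thing is asked for, a point or a joint stands for the part that bears it (a point fixed in the world has none). Each returns a list of dicts, best first, with "confidence" (0 to 1); they miss things now and then, are a little off and sometimes report something else, mostly with a low value. They report only what shows in the picture. A call takes as long as a camera call. They do not tell look-alikes from the thing itself.
- bot.search_frame(camera, thing): "bbox" ([left, top, width, height] in pixels, round what is visible of it).
Readings, each from a call of its own:
- bot.read_clock(): time.
- bot.read_joint_positions(): joint angles.
- bot.read_joint_vel(): joint speeds.
- bot.read_joint_efforts(): joint torques, N m.
- bot.read_position(): TCP position.
- bot.read_tool_rot(): TCP orientation.
- bot.read_ft_force(): force on the tool from outside, world axes, zero at the start.
- bot.read_moment(): the same for the moment, N m.
- bot.read_gripper_width(): opening from 0.0 (shut) to 1.0 (fully open).
- bot.read_finger_force(): force on a finger pad.
Only numpy, scipy, OpenCV 4.12 (cv2) and the standard library are available. Lean on these libraries where they do the work, as an engineer would, in place of code of your own. Each camera call takes 0.05 s, during which the arm holds its last target. There are 200 camera calls.

## Working session

There is one attempt and no reset: what is moved stays moved. The work goes in short steps, each a Python script; the robot and the scene stay as the last script left them, time stands still between calls to the robot, and variables do not carry over. Pictures are saved under pics/ and viewed, at most 14 in all, crops included, and the job is handed in when it is done.

```bash
mkdir -p pics; ls
python3 - <<'E'
from cell import bot
import cv2,numpy as np
for n in ("scene","side"):
    im=bot.camera(n); cv2.imwrite(f"pics/{n}0.png",cv2.cvtColor(im,cv2.COLOR_RGB2BGR))
    c=bot.calibration(n); print(n,np.round(c["mtx"],1).tolist(),np.round(c["extrinsics"],3).tolist())
    for t in ("module1","jig","mat","tray","test_button_top","headlamp","bottle","dog_toy","padlock"):
        print(t,[(np.round(d["bbox"]).tolist(),round(d["confidence"],2)) for d in bot.search_frame(n,t)])
print(bot.calibration("wrist"), bot.read_tool_rot(), bot.read_clock(), bot.grip_depth)
E
```

```text
pics
scene [[357.3, 0.0, 258.5], [0.0, 357.3, 181.7], [0.0, 0.0, 1.0]] [[-0.395, 0.919, 0.003, 0.213], [0.724, 0.313, -0.615, -0.379], [-0.566, -0.241, -0.788, 1.612], [0.0, 0.0, 0.0, 1.0]]
module1 [([334.0, 217.0, 25.0, 29.0], 0.97), ([316.0, 212.0, 14.0, 22.0], 0.81), ([325.0, 184.0, 21.0, 25.0], 0.66), ([348.0, 194.0, 17.0, 27.0], 0.65), ([325.0, 156.0, 22.0, 18.0], 0.5)]
jig [([221.0, 146.0, 84.0, 68.0], 0.89)]
mat [([308.0, 180.0, 65.0, 70.0], 0.62)]
tray [([136.0, 128.0, 90.0, 68.0], 0.72)]
test_button_top [([268.0, 156.0, 8.0, 4.0], 0.44), ([344.0, 193.0, 26.0, 26.0], 0.2)]
headlamp [([201.0, 229.0, 35.0, 33.0], 0.96)]
bottle [([290.0, 225.0, 29.0, 45.0], 0.76)]
dog_toy [([108.0, 135.0, 42.0, 18.0], 0.83)]
padlock [([401.0, 217.0, 21.0, 27.0], 0.81), ([323.0, 185.0, 23.0, 24.0], 0.53)]
side [[455.0, 0.0, 251.6], [0.0, 455.0, 191.1], [0.0, 0.0, 1.0]] [[-0.976, -0.215, -0.023, 0.562], [-0.088, 0.492, -0.866, 0.128], [0.197, -0.844, -0.499, 1.306], [0.0, 0.0, 0.0, 1.0]]
module1 [([305.0, 260.0, 42.0, 29.0], 0.92), ([243.0, 260.0, 41.0, 25.0], 0.74), ([202.0, 258.0, 39.0, 14.0], 0
[... 359 characters left out ...]
 39.0, 22.0], 0.72)]
dog_toy [([272.0, 129.0, 18.0, 24.0], 0.53)]
padlock [([200.0, 340.0, 44.0, 28.0], 0.83)]
{'mtx': array([[335.09362652,   0.        , 253.4355047 ],
       [  0.        , 335.09362652, 189.12334559],
       [  0.        ,   0.        ,   1.        ]]), 'hand_eye': array([[ 1.74731792e-03, -9.60734710e-01, -2.77463087e-01,
         7.12533841e-02],
       [ 9.99998424e-01,  1.59120423e-03,  7.87816628e-04,
        -6.87067853e-04],
       [-3.15382343e-04, -2.77464026e-01,  9.60735976e-01,
        -1.41744126e-01],
       [ 0.00000000e+00,  0.00000000e+00,  0.00000000e+00,
         1.00000000e+00]])} [8.03151881e-06 7.07103713e-01 7.07109849e-01 1.81714951e-05] 1.0 0.0187
```

Run:
```python
import cv2
a=cv2.imread("pics/scene0.png")[110:280,95:440];b=cv2.imread("pics/side0.png")[110:380,120:380]
a=cv2.resize(a,(800,394),interpolation=cv2.INTER_CUBIC);b=cv2.resize(b,(578,600),interpolation=cv2.INTER_CUBIC)
cv2.imwrite("pics/a.png",a);cv2.imwrite("pics/b.png",b)
```

```text
(no output)
```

View pics/a.png

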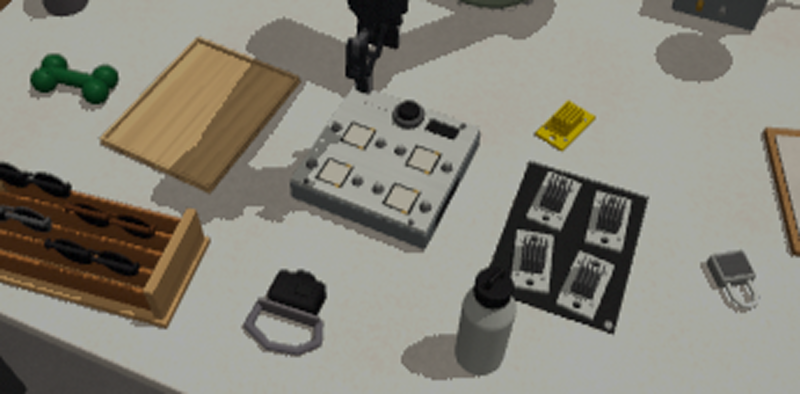

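View pics/b.png

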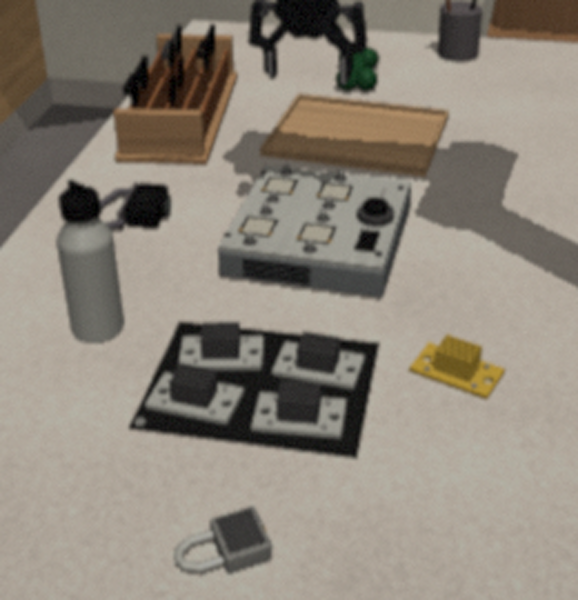

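```bash
cat > h.py <<'E'
import numpy as np, cv2
from cell import bot
from scipy.spatial.transform import Rotation as R
def rot(q): return R.from_quat([q[1],q[2],q[3],q[0]]).as_matrix()
def quat(yaw):
    "tool down, closing axis (tool y) at world angle yaw; wrapped to +-90 deg"
    y=np.array([np.cos(yaw),np.sin(yaw),0]); z=np.array([0,0,-1.]); x=np.cross(y,z)
    q=R.from_matrix(np.c_[x,y,z]).as_quat(); return np.array([q[3],q[0],q[1],q[2]])
def cam(name):
    c=bot.calibration(name); K=c["mtx"]
    if name=="wrist":
        T=np.eye(4); T[:3,:3]=rot(bot.read_tool_rot()); T[:3,3]=bot.read_position()
        E=np.linalg.inv(T@c["hand_eye"])
    else: E=c["extrinsics"]
    return K,E,bot.camera(name)
def homog(K,E,z): # world (x,y) at height z -> pixel
    return K@np.c_[E[:3,0],E[:3,1],E[:3,2]*z+E[:3,3]]
def unproj(K,E,uv,z):
    p=np.linalg.inv(homog(K,E,z))@np.c_[np.atleast_2d(uv),np.ones(len(np.atleast_2d(uv)))].T
    return (p[:2]/p[2]).T
def rectify(K,E,im,z,c,w,h,s):
    "top-down picture, s px/m; col = -(y-cy), row = -(x-cx) (x up, y left)"
    A=np.array([[0,-1/s,c[0]+h/2/s],[-1/s,0,c[1]+w/2/s],[0,0,1]])
    return cv2.warpPerspective(im,homog(K,E,z)@A,(w,h),flags=cv2.INTER_LINEAR|cv2.WARP_INVERSE_MAP),A
def save(n,im): cv2.imwrite(f"pics/{n}.png",cv2.cvtColor(im,cv2.COLOR_RGB2BGR))
E
python3 - <<'E'
from h import *
c=bot.calibration("scene");K,E=c["mtx"],c["extrinsics"]
f=2.319
def P(pts,z): return np.round(unproj(K,E,np.array(pts)/f+[95,110],z),3).tolist()
print("jigtop",P([(350,92),(480,130),(425,245),(290,185)],.055))
print("button",P([(407,110)],.079))
print("tray",P([(200,39),(299,77),(210,188),(103,142)],.016))
print("mat",P([(530,163),(648,198),(614,332),(495,290)],.003))
print("mods",P([(553,200),(608,222),(531,262),(585,287)],.012))
print("yellow",P([(565,125)],.012),"bottle",P([(480,360)],0),"headlamp",P([(295,300)],0),"padlock",P([(735,280)],0),"bone",P([(75,80)],0))
E
```

```text
jigtop [[0.445, -0.092], [0.438, 0.127], [0.669, 0.125], [0.651, -0.096]]
button [[0.465, 0.014]]
tray [[0.401, -0.406], [0.415, -0.203], [0.68, -0.222], [0.668, -0.425]]
mat [[0.428, 0.213], [0.422, 0.399], [0.666, 0.405], [0.668, 0.234]]
mods [[0.49, 0.267], [0.497, 0.353], [0.609, 0.268], [0.619, 0.35]]
yellow [[0.336, 0.243]] bottle [[0.776, 0.249]] headlamp [[0.794, -0.02]] padlock [[0.514, 0.545]] bone [[0.562, -0.562]]
```

Run:
```python
from h import *
import pickle
t=bot.read_clock(); S={}
def look(n,p,yaw):
    bot.move_pose(p,quat(yaw)); K,E,im=cam("wrist"); S[n]=(K,E,im,bot.read_position(),yaw); print(n,bot.read_clock()-t,bot.read_joint_positions()[5])
look("j0",[.55,.015,.25],0)
look("m",[.55,.31,.25],np.pi/2)
look("m2",[.55,.31,.25],-np.pi/2)
look("j1",[.55,.015,.25],np.pi)
pickle.dump(S,open("s.pkl","wb"))
r,_=rectify(*S["m"][:3],.009,(.55,.31),400,600,2000); save("m",r)
r,_=rectify(*S["j0"][:3],.055,(.55,.015),400,600,2000)
r2,_=rectify(*S["j1"][:3],.055,(.55,.015),400,600,2000); save("j",np.hstack([r[40:560],r2[40:560]]))
```

```text
j0 0.30000000000000004 1.4634041796300203
m 1.4832999999999998 0.39691383269126523
m2 4.1833 -2.7450116486396596
j1 5.3667 -1.678260173917621
```

View pics/m.png

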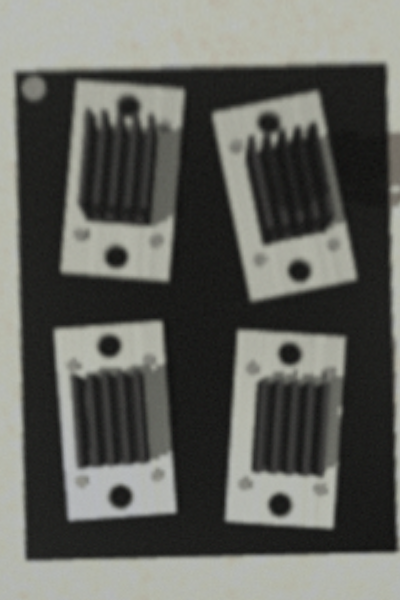

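View pics/j.png

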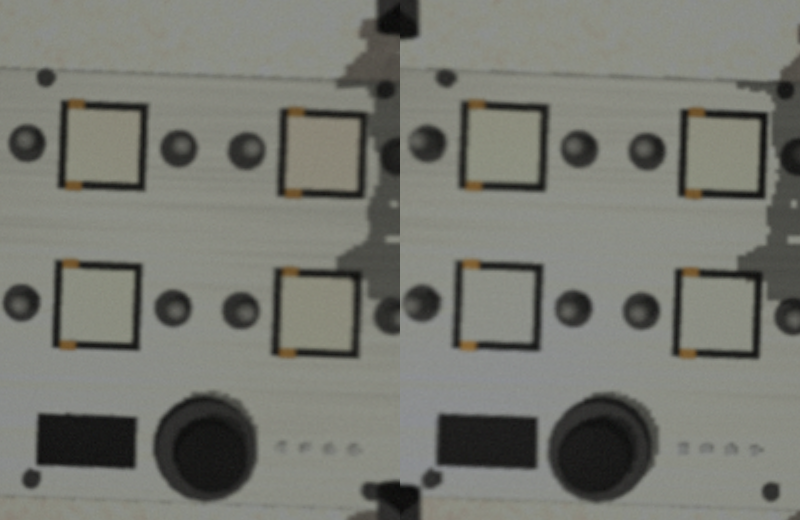

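```bash
cat >> h.py <<'E'
S_=3000.
def topx(A,pts): pts=np.atleast_2d(pts); return (A@np.c_[pts,np.ones(len(pts))].T)[:2].T
def windows(K,E,im,c):
    g,A=rectify(K,E,cv2.cvtColor(im,cv2.COLOR_RGB2GRAY),.055,c,int(.25*S_),int(.26*S_),S_)
    m=(cv2.GaussianBlur(g,(0,0),3)<62).astype(np.uint8); out=[]
    for k in cv2.findContours(m,cv2.RETR_EXTERNAL,cv2.CHAIN_APPROX_NONE)[0]:
        r=cv2.minAreaRect(k); w,h=np.array(r[1])/S_
        if .036<min(w,h) and max(w,h)<.05 and cv2.contourArea(k)>.85*w*h*S_**2: out.append(topx(A,r[0])[0])
    return np.array(out)
NEST=np.array([[-.01,-.055],[-.01,.055],[.07,-.055],[.07,.055]])
def fitjig(W,guess=(.55,.015,0)):
    from scipy.optimize import least_squares
    def T(p,q): c,s=np.cos(p[2]),np.sin(p[2]); return q@np.array([[c,s],[-s,c]])+p[:2]
    idx=[np.argmin(np.linalg.norm(T(guess,NEST)-w,axis=1)) for w in W]
    f=lambda p:(T(p,NEST[idx])-W).ravel()
    s=least_squares(f,guess); return s.x,T(s.x,NEST),np.abs(s.fun).max()
def plates(K,E,im,c,zt,L=.25,thr=75):
    "bright 96x54 plates on the dark mat, top face at zt: x,y,yaw of length axis (from the holes), w,h"
    n=int(L*S_); g,A=rectify(K,E,cv2.cvtColor(im,cv2.COLOR_RGB2GRAY),zt,c,n,n,S_)
    g=cv2.GaussianBlur(g,(0,0),2); out=[]
    for k in cv2.findContours((g>thr).astype(np.uint8),cv2.RETR_EXTERNAL,cv2.CHAIN_APPROX_NONE)[0]:
        r=cv2.minAreaRect(k); w,h=sorted(np.array(r[1])/S_)
        if not(.045<w<.062 and .088<h<.106): continue
        b=topx(A,cv2.boxPoints(r)); e=[b[1]-b[0],b[2]-b[1]]; u=max(e,key=np.linalg.norm); u=u/np.linalg.norm(u)
        if u[0]<0: u=-u
        p0=b.mean(0); H=[]
        for s in (1,-1):
            q=(np.linalg.inv(A)@np.r_[p0+s*.038*u,1])[:2]; a=int(.0085*S_); x,y=int(round(q[0])),int(round(q[1]))
            roi=g[y-a:y+a,x-a:x+a]; 
            if roi.shape!=(2*a,2*a): H.append(p0+s*.038*u); continue
            yy,xx=np.mgrid[-a:a,-a:a]; wt=np.clip(75.-roi,0,None)*(xx**2+yy**2<a*a)
            H.append(topx(A,[x+(wt*xx).sum()/wt.sum(),y+(wt*yy).sum()/wt.sum()])[0])
        d=H[0]-H[1]; hm=(H[0]+H[1])/2
        out.append(dict(c=p0,yaw=np.arctan2(u[1],u[0]),hc=hm,hl=np.linalg.norm(d),hyaw=np.arctan2(d[1],d[0]),wh=(w,h)))
    return out
E
python3 - <<'E'
from h import *
import pickle; S=pickle.load(open("s.pkl","rb")); np.set_printoptions(precision=4,suppress=True)
for n in("j0","j1"):
    W=windows(*S[n][:3],(.55,.015)); print(n,len(W)); print(*fitjig(W) if len(W)>2 else W)
for n in("m","m2"):
    for d in plates(*S[n][:3],(.55,.31),.009,L=.32): print(n,*[np.round(v,4) for v in d.values()])
E
```

```text
j0 0

j1 0
```

```bash
sed -i 's/RETR_EXTERNAL/RETR_LIST/; s/cv2.contourArea(k)>.85/cv2.contourArea(cv2.convexHull(k))>.85/' h.py
python3 - <<'E'
from h import *
import pickle; S=pickle.load(open("s.pkl","rb")); np.set_printoptions(precision=4,suppress=True)
for n in("j0","j1"):
    W=windows(*S[n][:3],(.55,.015)); print(n,W.tolist()); print(*fitjig(W) if len(W)>2 else W)
for n in("m","m2"):
    for d in plates(*S[n][:3],(.55,.31),.009,L=.32): print(n,*[np.round(v,4) for v in d.values()])
E
```

```text
j0 []

j1 []

m [0.4857 0.2675] -0.0658 [0.4855 0.2678] 0.0756 -0.0651 [0.0558 0.0978]
m [0.4898 0.3528] 0.0756 [0.4895 0.3526] 0.0755 0.0746 [0.0559 0.098 ]
m [0.6022 0.2679] 0.2044 [0.6014 0.2682] 0.0751 0.2034 [0.056  0.0982]
m [0.6099 0.349 ] -0.0827 [0.6091 0.349 ] 0.075 -0.0809 [0.056  0.0985]
m2 [0.486  0.2672] -0.0672 [0.4866 0.2674] 0.0751 -0.0636 [0.0563 0.0985]
m2 [0.49   0.3525] 0.0739 [0.4907 0.3525] 0.075 0.0722 [0.0562 0.0986]
m2 [0.6025 0.2677] 0.204 [0.6026 0.268 ] 0.0754 0.2032 [0.056  0.0979]
m2 [0.6102 0.3487] -0.0831 [0.6103 0.3488] 0.0755 -0.0818 [0.0561 0.098 ]
```

Run:
```python
from h import *
import pickle; S=pickle.load(open("s.pkl","rb")); np.set_printoptions(precision=4,suppress=True)
for n in("j0","j1"):
    K,E,im=S[n][:3]
    g,A=rectify(K,E,cv2.cvtColor(im,cv2.COLOR_RGB2GRAY),.055,(.55,.015),750,780,S_); g=cv2.GaussianBlur(g,(0,0),2)
    for th in (60,80,100):
        out=[]
        for k in cv2.findContours((g<th).astype(np.uint8),cv2.RETR_LIST,cv2.CHAIN_APPROX_NONE)[0]:
            r=cv2.minAreaRect(k); w,h=np.array(r[1])/S_*1000
            if 28<min(w,h) and max(w,h)<60: out.append((topx(A,r[0])[0].round(4).tolist(),round(w,1),round(h,1)))
        print(n,th,out)
```

```text
j0 60 [([0.4563, 0.0128], np.float64(51.3), np.float64(49.0)), ([0.5241, -0.0495], np.float64(31.7), np.float64(43.6)), ([0.5273, 0.0608], np.float64(30.8), np.float64(42.4)), ([0.603, -0.0523], np.float64(31.4), np.float64(42.5)), ([0.6071, 0.058], np.float64(30.9), np.float64(42.6))]
j0 80 [([0.4565, 0.0127], np.float64(53.0), np.float64(50.7)), ([0.5273, 0.0611], np.float64(32.5), np.float64(43.4)), ([0.6071, 0.0583], np.float64(32.8), np.float64(43.5))]
j0 100 [([0.4565, 0.0118], np.float64(53.5), np.float64(53.3)), ([0.5237, -0.0432], np.float64(36.1), np.float64(38.1)), ([0.5276, 0.0665], np.float64(36.3), np.float64(38.4)), ([0.5275, 0.0665], np.float64(44.6), np.float64(44.4)), ([0.6033, -0.046], np.float64(36.0), np.float64(37.8)), ([0.6074, 0.0636], np.float64(36.2), np.float64(37.8)), ([0.6073, 0.0637], np.float64(44.7), np.float64(44.8))]
j1 60 [([0.4561, 0.0144], np.float64(48.9), np.float64(51.7)), ([0.5236, -0.0499], np.float64(31.7), np.float64(43.7)), ([0.527, 0.0603], np.float64(30.1), np.float64(42.4)), ([0.6029, -0.0521], np.float64(30.9), np.float64(42.5)), ([0.6068, 0.0577], np.float64(30.8), np.float64(42.4))]
j1 80 [([0.4567, 0.0141], np.float64(49.8), np.float64(55.3)), ([0.527, 0.0605], np.float64(31.8), np.float64(43.4)), ([0.6029, -0.0517], np.float64(32.7), np.float64(43.5)), ([0.6068, 0.0582], np.float64(33.2), np.float64(43.5))]
j1 100 [([0.4569, 0.0137], np.float64(50.9), np.float64(57.3)), ([0.5231, -0.0433], np.float64(36.4), np.float64(39.1)), ([0.5271, 0.061], np.float64(34.4), np.float64(44.5)), ([0.6033, -0.0463], np.float64(36.2), np.float64(38.1)), ([0.6031, -0.0464], np.float64(44.8), np.float64(44.5)), ([0.6072, 0.0635], np.float64(36.3), np.float64(38.4)), ([0.6071, 0.0635], np.float64(44.8), np.float64(44.7))]
```

```bash
cat > pick.py <<'E'
from h import *
def th90(a): return (a+np.pi/2)%np.pi-np.pi/2
def find(near,zt=.009,z=.17):
    "look straight over a mat module, return x,y,yaw of its length axis"
    bot.move_pose([near[0],near[1],z],quat(np.pi/2+(near[2] if len(near)>2 else 0)))
    K,E,im=cam("wrist"); P=plates(K,E,im,near[:2],zt,L=.26)
    if not P: return None
    d=min(P,key=lambda d:np.linalg.norm(d["c"]-near[:2])); print("found",d["c"].round(4),round(d["yaw"],3),np.round(d["wh"],4),"holes",d["hc"].round(4),d["hl"].round(4))
    return np.r_[d["c"],th90(d["yaw"])]
def grasp(x,y,yawc,zu,F=60):
    "zu: height of the underside, yawc: closing axis"
    bot.set_gripper(.62)
    bot.move_pose([x,y,zu+.06],quat(yawc))
    c=bot.move_linear([x,y,zu+.011],speed=.08,until_force=8)
    bot.set_gripper(0,grasp_force=F); print("grasp z",bot.read_position()[2].round(4),"contact",c,"width",round(bot.read_gripper_width(),3),"t",round(bot.read_clock(),1))
    return bot.read_position()[2]-zu
def lift(z=.2):
    p=bot.read_position(); bot.move_linear([p[0],p[1],z],speed=.2); w=bot.read_gripper_width(); print("lift width",round(w,3),"Fz",bot.read_ft_force()[2].round(2)); return w
E
python3 - <<'E'
from pick import *
import json; np.set_printoptions(precision=4,suppress=True)
W=np.array([[.5234,-.04325],[.5275,.0665],[.60325,-.04615],[.60725,.06355]])
p,N,r=fitjig(W); print(p,N,r); json.dump(dict(p=p.tolist(),N=N.tolist()),open("jig.json","w"))
m=find([.486,.2675,-.066])
h=grasp(m[0],m[1],m[2]+np.pi/2,.003); print("h",h); lift()
K,E,im=cam("wrist"); save("held",im)
E
```

```text
[ 0.5354  0.0113 -0.0368] [[ 0.5234 -0.0433]
 [ 0.5274  0.0666]
 [ 0.6033 -0.0463]
 [ 0.6073  0.0637]] 0.00012212083500993953
found [0.4853 0.2676] -0.064 [0.0562 0.0984] holes [0.4847 0.2677] 0.0751
grasp z 0.0148 contact False width 0.363 t 10.3
h 0.011822674543637855
lift width 0.364 Fz -1.82
```

View pics/held.png

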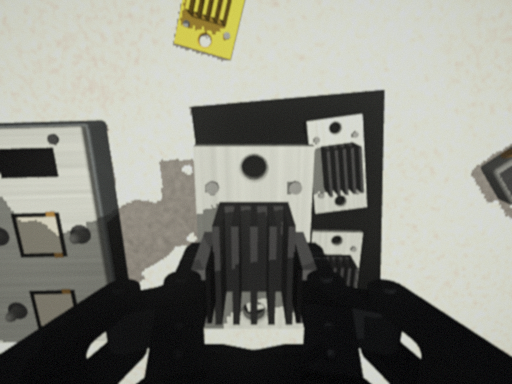

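```bash
cat >> pick.py <<'E'
import json
J=json.load(open("jig.json")); NW=np.array(J["N"]); JY=J["p"][2]; ZJ=.055
def place(i,h,dx=(0,0)):
    n=NW[i]+dx
    bot.move_pose([.5,.15,.2],quat(JY+.6)) if bot.read_position()[1]>.2 else None
    bot.move_pose([*n,ZJ+h+.035],quat(JY)); w=bot.read_gripper_width()
    bot.move_linear([*n,ZJ+h+.012],speed=.12)
    c=bot.move_linear([*n,ZJ+h-.0015],speed=.03,until_force=12)
    z=bot.read_position()[2]-ZJ-h; print("place",i,"w",round(w,3),"contact",c,"dz mm",round(z*1e3,2),"F",bot.read_ft_force().round(1),"t",round(bot.read_clock(),1)); return z
def release():
    bot.set_gripper(.62); p=bot.read_position(); bot.move_linear([p[0],p[1],p[2]+.05],speed=.2)
def push(i):
    "closed fingers press on the heat sink: tells whether it sits flush"
    bot.set_gripper(0); n=NW[i]; z0=ZJ+.036
    bot.move_linear([*n,z0+.006],speed=.15); c=bot.move_linear([*n,z0-.004],speed=.03,until_force=15)
    print("push z-z0 mm",round((bot.read_position()[2]-z0)*1e3,2),c); bot.move_linear([*n,z0+.05],speed=.2)
E
python3 - <<'E'
from pick import *
np.set_printoptions(precision=4,suppress=True)
z=place(2,.0118)
if abs(z)<.002: release(); push(2)
E
```

```text
place 2 w 0.361 contact True dz mm 0.05 F [-0.3  0.9  3.5] t 13.8
push z-z0 mm 0.09 True
```

```bash
cat > go.py <<'E'
import sys
from pick import *
def do(near,i):
    bot.move_pose([.5,.15,.2],quat(JY+.6)); bot.set_gripper(.62)
    m=find(near)
    if m is None or np.linalg.norm(m[:2]-near[:2])>.015: print("moved?",m); return False
    h=grasp(m[0],m[1],m[2]+np.pi/2,.003)
    if lift()<.33: print("lost"); return False
    z=place(i,h)
    if abs(z)>.002: return False
    release(); push(i); return True
E
python3 - <<'E'
from go import *
do([.490,.3525,.074],3) and do([.6023,.2678,.204],0) and do([.61,.349,-.083],1)
E
```

```text
found [0.4896 0.353 ] 0.076 [0.0565 0.0988] holes [0.489 0.353] 0.0752
grasp z 0.0149 contact False width 0.363 t 20.3
lift width 0.36 Fz -3.15
place 3 w 0.363 contact True dz mm -0.01 F [0.5 0.5 3.9] t 23.7
push z-z0 mm 0.08 True
found [0.6022 0.2677] 0.204 [0.0565 0.0987] holes [0.6015 0.2677] 0.0752
grasp z 0.0149 contact False width 0.364 t 30.0
lift width 0.366 Fz -2.67
place 0 w 0.36 contact True dz mm -0.04 F [0.5 0.  4.5] t 33.8
push z-z0 mm 0.05 True
found [0.6102 0.3491] -0.082 [0.0563 0.0987] holes [0.6095 0.3492] 0.0752
grasp z 0.015 contact False width 0.364 t 40.2
lift width 0.361 Fz -3.43
place 1 w 0.364 contact True dz mm -0.06 F [-0.5  0.4  5.2] t 43.6
push z-z0 mm 0.08 True
```

Run:
```python
from pick import *
import pickle
bot.move_pose([.55,.015,.25],quat(0)); K,E,im=cam("wrist")
r,_=rectify(K,E,im,.061,(.55,.015),500,560,2000)
bot.move_pose([.54,-.31,.25],quat(np.pi/2)); K,E,im=cam("wrist"); pickle.dump((K,E,im),open("tray.pkl","wb"))
r2,_=rectify(K,E,im,.016,(.54,-.31),480,560,1600); save("jt",cv2.resize(np.hstack([r,r2]),None,fx=.8,fy=.8))
```

```text
(no output)
```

View pics/jt.png

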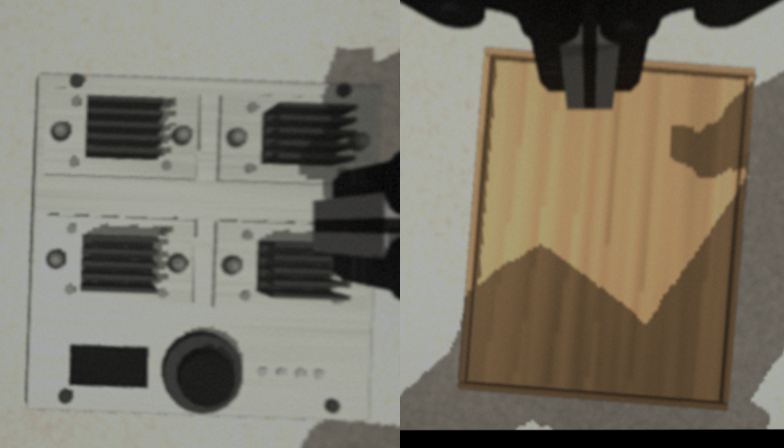

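Run:
```python
from pick import *
x0,y0,a=J["p"]; b=np.array([x0,y0])+np.array([[np.cos(a),-np.sin(a)],[np.sin(a),np.cos(a)]])@[-.078,0]
bot.set_gripper(0); bot.move_pose([*b,.14],quat(JY)); bot.move_linear([*b,.085],speed=.1)
c=bot.move_linear([*b,.068],speed=.02,until_force=15); print(b,c,bot.read_position()[2],bot.read_ft_force()); bot.wait(.3); print(bot.read_position()[2],bot.read_ft_force())
bot.move_linear([*b,.14],speed=.1); bot.wait(.3); print(bot.read_clock())
```

```text
[0.45742314 0.01413654] True 0.07098553761844226 [-0.69956919 -0.55787677  7.95399162]
0.07097886514747465 [-0.98589084  0.4757965   8.2388523 ]
53.225
```

```bash
cat > un.py <<'E'
from pick import *
TC=np.array([.5369,-.3213]); TA=-.083
SL=[TC+np.array([[np.cos(TA),-np.sin(TA)],[np.sin(TA),np.cos(TA)]])@np.array(s) for s in [(.06,-.05),(.06,.05),(-.06,-.05),(-.06,.05)]]
def unload(i,s):
    bot.set_gripper(.62); bot.move_pose([*NW[i],ZJ+.08],quat(JY))
    h=grasp(*NW[i],JY,ZJ); p=bot.read_position()
    bot.move_linear([p[0],p[1],ZJ+.035],speed=.06)
    if lift(.18)<.33: print("lost"); return False
    bot.move_pose([*SL[s],.1],quat(np.pi/2+TA)); w=bot.read_gripper_width()
    bot.move_linear([*SL[s],.006+h+.008],speed=.15)
    c=bot.move_linear([*SL[s],.006+h-.002],speed=.03,until_force=8)
    print("laid",i,s,"w",round(w,3),c,"dz mm",round((bot.read_position()[2]-.006-h)*1e3,2),"t",round(bot.read_clock(),1))
    if w<.33: return False
    release(); return True
E
python3 - <<'E'
from un import *
all(unload(i,s) for i,s in [(0,0),(1,1),(2,2),(3,3)])
bot.move_pose([.54,-.31,.25],quat(np.pi/2)); K,E,im=cam("wrist")
r,_=rectify(K,E,im,.012,(.54,-.31),480,560,1600); save("tray1",r)
K,E,im=cam("scene"); save("scene1",im)
E
```

```text
grasp z 0.0668 contact False width 0.362 t 55.8
lift width 0.364 Fz -4.75
laid 0 0 w 0.365 True dz mm 0.09 t 59.6
grasp z 0.0668 contact False width 0.358 t 64.0
lift width 0.362 Fz -2.82
laid 1 1 w 0.363 True dz mm 0.07 t 68.0
grasp z 0.0669 contact False width 0.363 t 72.1
lift width 0.362 Fz -3.97
laid 2 2 w 0.364 True dz mm 0.04 t 76.1
grasp z 0.0669 contact False width 0.365 t 80.5
lift width 0.358 Fz -2.65
laid 3 3 w 0.362 True dz mm -0.01 t 84.5
```

View pics/tray1.png

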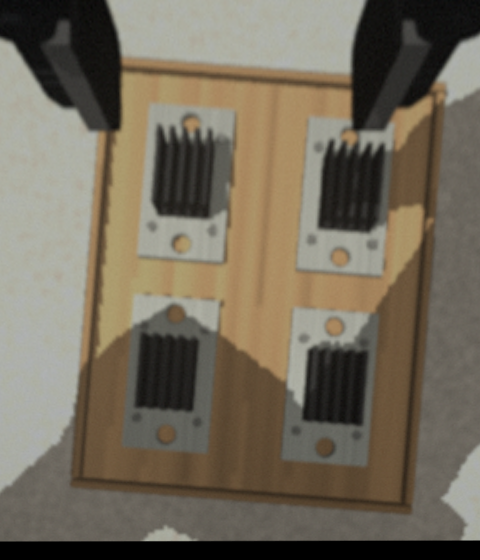

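View pics/scene1.png

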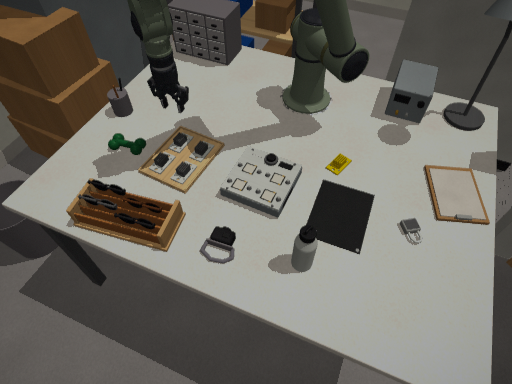

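The wrist picture shows all four modules flat in the tray, at about (185,183), (347,195), (170,373) and (330,387). The scene picture shows the jig empty with the button up at (270,158), and the bystander objects where they were. The gripper is clear, so I am handing in.

```bash
python3 -c "
from cell import bot
print(bot.close_job())"
```

```text
the job is handed in; nothing more can be done
None
```

All four modules were seated flush on the jig, tested with one full button press and release, and laid flat, heat sink up, in the tray; the job is handed in, about 85 s in, and its verdict was not shown to me.

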